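# Click the full bur rack into its bench dock

## Robot

A 6-joint arm with a two-finger parallel gripper is mounted at the origin on the work surface. World frame = base frame: x ahead of the robot, y to its left, z up, the work surface at z = 0. Lengths are in m, angles in rad, forces in N, time in s.
With the tool pointing down it reaches from about 0.35 to 0.925 m from the base axis. Payload 6.4 kg.
Tool frame: the origin (TCP) lies between the finger pads; the fingertips stand 25 mm ahead of it and the grasp point (between the pads) lies 6 mm ahead of it; y points along the fingers, z is the direction in which the jaws open and shut, and the axes are right-handed (so a half turn about y gives the same grasp; the last joint's range is limited). The gripper opens to 85 mm and grips with 20 to 120 N. Pads are 22 mm wide; open, the fingers measure 114 mm over their backs; the gripper's body (76 mm by 85 mm) begins 54 mm behind the grasp point. The pads swing forward as they close: fully open they stand 13 mm farther back than shut.
Start: joints at [1.098, 0.245, 1.558, -0, 1.339, -0.174], TCP at [0.191, 0.621, 0.256] pointing down, gripper open.
Joint ranges: [-3.13, 3.13], [-1.02, 2.26], [0.13, 2.54], [-0.95, 4.09], [0.21, 2.88], [-2.74, 2.74]. Speed limits (rad/s): [2.57, 2.57, 3.14, 3.14, 3.14, 3.14].

## Interface

Orientations are given as a unit quaternion [x, y, z, w].
In Python, from station import robot gives the robot as it stands.
- The arm moves only by the tool step_arm, never from a script. Its argument "deltas" is a list of rows, each a list of 2 entries, a list of its own where there are three numbers: the shift along the tool's x, y, z in mm, then the turn about the tool's y in degrees. In form: [[[dx, dy, dz], turn], ...]. A call has 1 to 10 rows; each row shifts and turns the commanded pose from where the row before left it, along the tool's axes as they then stand; what a row does not reach is not made up. A row lasts 1/8 s, in which the tool goes at most 62.5 mm and 10.7 degrees, less where a joint would pass 70% of its speed; a pose out of reach is approached as far as the arm can. A call with a gripper value outside its range is refused whole. "claw" is the closure, from -1 (fully open) to 1 (shut), set as the call begins (left out, the last holds). The fingers move at their own pace and stop on an object; the grip force is fixed at half the most. Time passes only in rows, so rows that do not move let the fingers close. It gives the time, the measured TCP pose, the force and the opening at its end, in the units of the state.
- robot.get_obs(): the state, without advancing time (a new reading comes with each control period).
- robot.read_camera(name): name is "scene" or "top" or "wrist"; returns (picture, depth): 384x512x3 uint8, red, green, blue; 384x512 float32, m along the optical axis (not along the pixel's ray), 0 where there is no reading.
- robot.calibration(name): a dict with "fx", "fy", "cx", "cy" (pixels), "camera_from_world" (4x4, takes a point from world to camera coordinates); the wrist camera has in their place "hand_eye" (4x4, takes a point from camera to tool coordinates, whose origin is the TCP and whose axes are the tool frame's). Camera axes: x right, y down, z forward; pixel columns grow to the right and rows downward; lengths in m; the calibration is good to about 2 mm. The wrist camera is an equidistant fisheye: a pixel r from the principal point sees the ray r / f radians off the axis. A picture is of the moment at which its call begins: read the wrist's pose just before it. calibration takes no time and is no camera call.
- robot.finish_job(): hands the job in, once; it reports no verdict.
The state is a dict: "t": time; "joint_pos": joint angles; "joint_velocities": joint speeds; "joint_efforts": joint torques, N m; "tcp_pos": TCP position; "orientation": TCP orientation; "wrist_force": force on the tool from outside, world axes, zero at the start; "torque": the same for the moment, N m; "opening": finger opening in m.
Only numpy, scipy, OpenCV 4.12 (cv2) and the standard library are available. Lean on these libraries where they do the work, as an engineer would, in place of code of your own. Each camera call takes 0.05 s, during which the arm holds its last target.

## Task

Take the black bur rack that is filled with burs, set it upright in the open, flared end of the aluminium dock and slide it along the deck, over the sprung ramp, until the ramp has clicked up behind it and the rack is shut in between ramp and end stop. Let go of it there, and leave the empty rack where it stands.

Things in the scene. Friction and masses are not known exactly. Their poses are not given: they have to be found in the camera images.
- rack: Full bur rack, to be docked: black block 80 long (its x), 44 wide (its y), 50 mm high, 0.3 kg; six metal burs stand 18 mm above its top, three across each end (29 mm from the middle), top bare between. Origin: centre of the underside, z up. Same both ways round. Grip across the width at mid-length, in the upper half.
- empty_rack: The empty rack: the same black block (80 x 44 x 50 mm) with six empty holes and no burs. Stays where it stands. Origin: centre of the underside.
- dock: Fixed aluminium dock. Origin: centre of underside, on the bench; x runs from the open end to the end stop. Deck top z = 16 mm, x -130 to 110. Rails (top z = 30) leave a lane 60 wide about y = 0 from x = -70 on, flaring to 105 wide at x = -125. End stop face x = 98, top z = 36. A rack centred at x = -80 stands ahead of the ramp (pawl); shut in, its centre is at x = 45 to 58.
- pawl (a joint): Steel ramp 18 mm wide in mid-lane, rising from the deck at dock x = -35 to 9 mm above it at x = 5, where its back drops square. Value, m: 0 = up, 0.009 = pressed flush. It sinks straight down under a sliding rack (spring 1.5 N, 2.5 N flush; a few N of push) and springs up once the rack's tail has passed, blocking the way out.
There are look-alikes about, which are no part of the job. Leave any pink look-alike of the rack alone.

How it is judged:
On the way:
1. the full rack slides over the pawl: low in the lane, its middle still short of the shut-in place, pressing the pawl down more than 5 mm (value of joint pawl above 0.005 m and x of rack in the frame of dock between -0.08 and 0.04 m and y of rack in the frame of dock between -0.015 and 0.015 m and z of rack in the frame of dock below 0.029 m), for 0.05 s.
At the end, for the whole second after the job is handed in: The full rack stands upright (6 degrees) on the deck, at rest, shut in: centre at dock x 41 to 62 mm, within 14 mm of the lane's middle and 14 degrees of its direction; the pawl is up behind it (under 3 mm pressed); the empty rack is within 30 mm of its start (x of rack in the frame of dock between 0.041 and 0.062 m and y of rack in the frame of dock between -0.014 and 0.014 m and z of rack in the frame of dock between 0.013 and 0.021 m and angle between rack's own z axis and vertical below 0.1 rad and angle between the x axis of rack and the x axis of dock, either way round below 0.24 rad and value of joint pawl below 0.003 m and linear speed of rack below 0.02 m/s and angular speed of rack below 0.2 rad/s and distance of empty_rack from where it was at the start of the episode below 0.03 m); the robot touches nothing.
It fails at once if the empty rack is moved more than 30 mm (distance of empty_rack from where it was at the start of the episode above 0.03 m).
It also fails if it takes over 48 s, if anything falls off the work surface, if the arm or the gripper's body presses on something with over 40 N, if the wrist force passes 120 N, or if a joint passes its speed limit or range.

## Working session

There is one attempt and no reset: what is moved stays moved. The work goes in short steps, Python scripts to look and compute and a tool call to move; the robot and the scene stay as the last step left them, time stands still between calls to the robot, and variables do not carry over. Pictures are saved under pics/ and viewed, and the job is handed in when it is done.

Besides the shell and the picture viewer there is one more tool, called as name(argument=value, ...) on one line, values as JSON. step_arm: Moves the arm, as the interface text tells. Its arguments: {"type":"object","properties":{"deltas":{"type":"array"},"claw":{"type":"number"}},"required":["deltas"]}

```bash
mkdir -p pics; ls; cat > h.py <<'E'
import numpy as np, cv2
from scipy.spatial.transform import Rotation as R
from station import robot
def shot(n,f):
    p,d=robot.read_camera(n); cv2.imwrite(f'pics/{f}.png',p[:,:,::-1]); np.save(f'pics/{f}.npy',d); return p,d
def w(n,u,v,d=None,z=None):
    c=robot.calibration(n); T=np.linalg.inv(np.array(c["camera_from_world"]))
    r=np.array([(u-c["cx"])/c["fx"],(v-c["cy"])/c["fy"],1.])
    if d is not None: return (T@np.r_[r*d,1])[:3]
    a=T[:3,:3]@r; o=T[:3,3]; return o+a*(z-o[2])/a[2]
E
python3 - <<'E'
from h import *
for n in ("scene","top"):
    p,d=shot(n,n+"0"); print(n,robot.calibration(n))
o=robot.get_obs(); print(o)
E
```

```text
pics
scene {'fx': 358.1252929321134, 'fy': 358.1252929321134, 'cx': 255.68769983062742, 'cy': 190.44651998621242, 'camera_from_world': array([[-0.63827901,  0.76976519, -0.00784023,  0.37500586],
       [ 0.56166159,  0.45870909, -0.68856535, -0.20538212],
       [-0.52643725, -0.44390036, -0.72513191,  1.01253447],
       [ 0.        ,  0.        ,  0.        ,  1.        ]])}
top {'fx': 415.824756940091, 'fy': 415.824756940091, 'cx': 254.36693465441823, 'cy': 193.939890044493, 'camera_from_world': array([[ 0.13515265, -0.99080536,  0.00620488, -0.12270529],
       [-0.96974401, -0.13355946, -0.2043488 ,  0.4810502 ],
       [ 0.20329861,  0.02160114, -0.97887847,  0.86084959],
       [ 0.        ,  0.        ,  0.        ,  1.        ]])}
{'t': 0.1, 'joint_pos': array([ 1.09788147e+00,  2.45746504e-01,  1.55890378e+00,  5.71165802e-06,
        1.33869902e+00, -1.74103274e-01]), 'joint_velocities': array([ 0.00059802, -0.00094641, -0.00369062,  0.00072889, -0.00017107,
       -0.00082126]), 'joint_efforts': array([-1.45696958e-04, -4.30671787e+01, -3.27128863e+01, -1.74550978e-04,
        2.78655127e-03, -8.85021251e-06]), 'tcp_pos': array([0.19113159, 0.62078061, 0.25528275]), 'orientation': array([ 0.69981729, -0.10545297,  0.10505437, -0.69864083]), 'wrist_force': array([ 0.37213743, -0.3386063 , -0.03051965]), 'torque': array([-0.04759103, -0.0175441 , -0.03693797]), 'opening': 0.08541214058265814}
```

View pics/scene0.png

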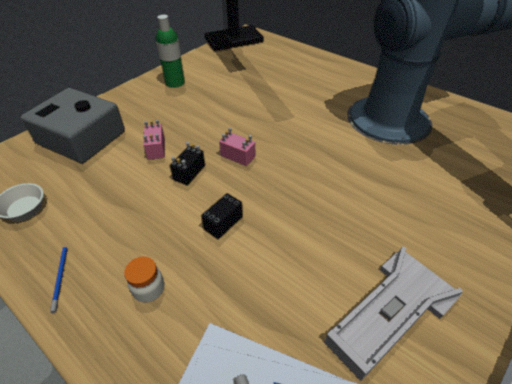

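View pics/top0.png

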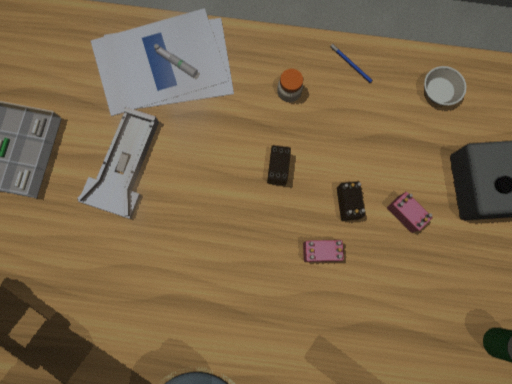

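```bash
python3 - <<'E'
import cv2,numpy as np
a=cv2.imread('pics/top0.png');b=cv2.imread('pics/scene0.png')
cv2.imwrite('pics/c1.png',np.hstack([cv2.resize(a[140:225,260:370],None,fx=7,fy=7,interpolation=2)]))
cv2.imwrite('pics/c2.png',cv2.resize(a[100:225,70:170],None,fx=4.8,fy=4.8,interpolation=2))
cv2.imwrite('pics/c3.png',cv2.resize(b[110:250,130:270],None,fx=4.2,fy=4.2,interpolation=2))
E
```

```text
(no output)
```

View pics/c1.png

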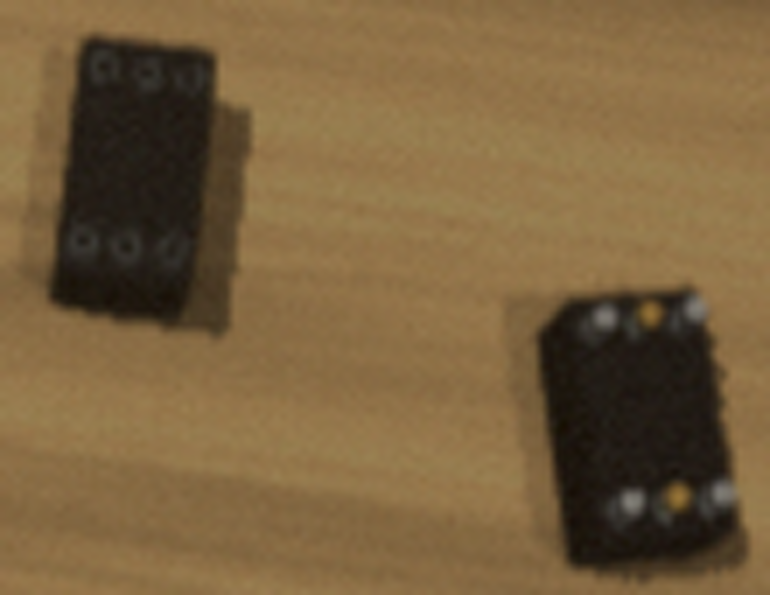

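View pics/c2.png

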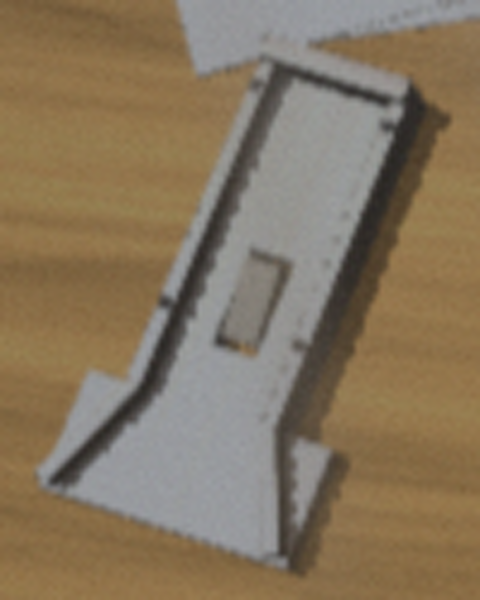

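View pics/c3.png

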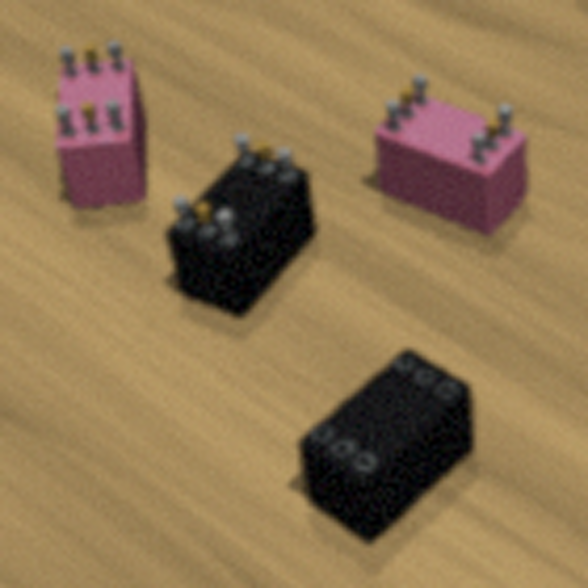

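```bash
python3 - <<'E'
from h import *
T=np.linalg.inv(np.array(robot.calibration("top")["camera_from_world"])); print("cam",T[:3,3])
P=[]
for u,v in [(605,317),(651,313),(696,308),(632,500),(678,495),(722,492)]:
    P.append(w("top",260+(u+.5)/7-.5,140+(v+.5)/7-.5,z=.067)); print(P[-1].round(4))
P=np.array(P);a=P[:3].mean(0)-P[3:].mean(0);print("rack",P.mean(0),np.degrees(np.arctan2(a[1],a[0])),np.linalg.norm(a))
d=np.load('pics/top0.npy')
vv,uu=np.mgrid[90:235,65:180]
pts=np.array([w("top",u,v,d=d[v,u]) for u,v in zip(uu.ravel(),vv.ravel())])
np.save('pics/dockpts.npy',pts)
z=pts[:,2].reshape(uu.shape)
im=np.clip(z/0.045*255,0,255).astype(np.uint8)
cv2.imwrite('pics/h.png',cv2.resize(cv2.applyColorMap(im,cv2.COLORMAP_JET),None,fx=4,fy=4,interpolation=0))
def at(u,v): return w("top",u,v,d=d[v,u]).round(4)
for u,v in [(351,201),(352,205),(280,166),(115,190),(135,135),(110,150)]: print(u,v,at(u,v))
E
```

```text
cam [ 0.30806997 -0.07592359  0.94173054]
[ 0.5366 -0.2502  0.067 ]
[ 0.5399 -0.2641  0.067 ]
[ 0.5433 -0.2778  0.067 ]
[ 0.4807 -0.2635  0.067 ]
[ 0.4841 -0.2773  0.067 ]
[ 0.4869 -0.2905  0.067 ]
rack [ 0.51192847 -0.27057116  0.067     ] 13.129593085758426 0.057533113229871015Traceback (most recent call last):
  File "<stdin>", line 9, in <module>
  File "h.py", line 7, in w
    c=robot.calibration(n); T=np.linalg.inv(np.array(c["camera_from_world"]))
ValueError: time passes only in moves, steps and waits
```

```bash
sed -i 's/^def w/import functools\n@functools.lru_cache(None)\ndef cal(n): return robot.calibration(n)\ndef w/; s/c=robot.calibration(n);/c=cal(n);/' h.py; python3 - <<'E'
from h import *
d=np.load('pics/top0.npy')
vv,uu=np.mgrid[90:235,65:180]
pts=np.array([w("top",u,v,d=d[v,u]) for u,v in zip(uu.ravel(),vv.ravel())])
np.save('pics/dockpts.npy',pts)
z=pts[:,2].reshape(uu.shape)
im=np.clip(z/0.045*255,0,255).astype(np.uint8)
cv2.imwrite('pics/h.png',cv2.resize(cv2.applyColorMap(im,cv2.COLORMAP_JET),None,fx=4,fy=4,interpolation=0))
def at(u,v): return w("top",u,v,d=d[v,u]).round(4)
for u,v in [(351,201),(352,205),(280,166),(115,190),(135,135),(110,150)]: print(u,v,at(u,v))
E
```

```text
351 201 [ 0.5064 -0.2676  0.0504]
352 205 [ 0.4977 -0.2704  0.051 ]
280 166 [ 0.5645 -0.1042  0.048 ]
115 190 [0.4661 0.2597 0.0161]
135 135 [0.6012 0.2396 0.0177]
110 150 [0.5535 0.2841 0.0321]
```

View pics/h.png

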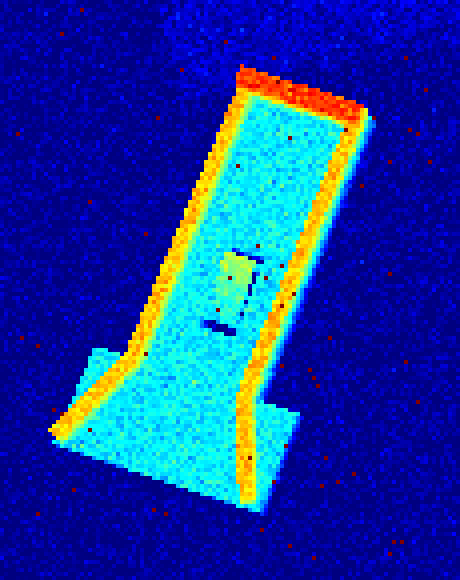

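```bash
cat > dk.py <<'E'
from h import *
from scipy.optimize import least_squares
p=np.load('pics/dockpts.npy')
p=p[(p[:,2]<.045)]
def F(q):
    c,s=np.cos(q[2]),np.sin(q[2]); e=p[:,:2]-q[:2]
    return np.c_[e@[c,s],e@[-s,c]]
def model(x,y,t,ts,hw):
    hi=np.where(x>-.07,.03,.03+(-.07-x)/.055*.0225); a=abs(y)
    tt=np.where(x>-.07,t,t*1.08)
    s=lambda v: 1/(1+np.exp(-v/.001))
    rail=s(a-hi)*s(hi+tt-a)*s(x+.125)*s(.098+ts-x)
    stop=s(x-.098)*s(.098+ts-x)*s(.03+t-a)
    body=s(x+.13)*s(.11-x)*s(np.where(x<-.068,hw,.03+t)-a)
    h=np.maximum(.016*body,.03*rail); return np.maximum(h,.036*stop)
def res(q):
    X=F(q); m=np.all(abs(X)<[.2,.12],1)
    return np.where(m,np.clip(model(X[:,0],X[:,1],q[3],q[4],q[5])-p[:,2],-.02,.02),0)
best=None
for th in np.radians([-30,-20,-10,0,]):
    for y0 in(.24,.27):
        r=least_squares(res,[.53,y0,th,.008,.012,.055],loss='soft_l1',f_scale=.003,x_scale=[.01,.01,.05,.002,.002,.005])
        if best is None or r.cost<best.cost:best=r
q=best.x;print(q,np.degrees(q[2]),best.cost)
X=F(q)
for lo,hi,b in[(.026,.033,'rail'),(.0345,.04,'stop')]:
    m=(p[:,2]>lo)&(p[:,2]<hi)&(abs(X[:,1])<.05)&(X[:,0]>-.05)&(X[:,0]<.13)
    if b=='rail':
        m&=X[:,0]<.09
        for sg in(1,-1):
            k=m&(sg*X[:,1]>.02);print(b,sg,np.percentile(X[k,1],[2,10,50,90,98]).round(4),np.polyfit(X[k,0],X[k,1],1))
    else: print(b,np.percentile(X[m,0],[2,10,50,90,98]).round(4))
m=(abs(p[:,2]-.016)<.003)&(abs(X[:,1])<.05)&(X[:,0]<-.1);print('front',np.percentile(X[m,0],[.5,2,10]))
E
python3 dk.py
```

```text
[ 0.54627177  0.25402908 -0.17994576  0.00906869  0.01576493  0.06256833] -10.31013279687025 0.044190583725020376
rail 1 [0.0283 0.0292 0.0323 0.036  0.0371] [-0.00220185  0.03241357]
rail -1 [-0.0397 -0.039  -0.0358 -0.0321 -0.0304] [-0.00380275 -0.03550101]
stop [0.0985 0.0994 0.1042 0.1092 0.1108]
front [-0.12890369 -0.12832181 -0.1261642 ]
```

```bash
cat >> h.py <<'E'
def go(x,y,z,yaw):  # yaw: of rack/dock x axis (deg); jaws along its y
    o=robot.get_obs(); M=R.from_quat(o['orientation']).as_matrix()
    zt=M[:,2]; cur=np.degrees(np.arctan2(zt[1],zt[0]))
    tgt=yaw+90
    dy=(tgt-cur+90)%180-90
    print('t',round(o['t'],2),'tcp',o['tcp_pos'].round(4),'jaw yaw',round(cur,2),'ydown',M[:,1].round(3),'open',o['opening'])
    print('delta tool mm',(M.T@(np.array([x,y,z])-o['tcp_pos'])*1000).round(1),'turn about y',round(-dy,2),'q6',o['joint_pos'][5].round(2),'F',o['wrist_force'].round(1))
E
python3 - <<'E'
from h import *
go(.512,-.2706,.256,13.13)
E
```

```text
t 0.1 tcp [0.1911 0.6208 0.2553] jaw yaw 72.88 ydown [-0.001 -0.002 -1.   ] open 0.08541214058265814
delta tool mm [ 5.691e+02  4.000e-01 -7.574e+02] turn about y -30.25 q6 -0.17 F [ 0.4 -0.3 -0. ]
```

step_arm(deltas=[[[50,0,-36],0],[[50,0,-36],0],[[50,0,-36],0],[[50,0,-36],0],[[50,0,-36],0],[[50,0,-36],0],[[50,0,-36],0],[[50,0,-36],0]], claw=-1)

```text
t: 1.1
tcp_pos: [0.4895, 0.2264, 0.256]
orientation: [-0.699, 0.105, -0.105, 0.699]
wrist_force: [1.1, 0.8, 0.4]
opening: 0.0853
```

step_arm(deltas=[[[19,0,-52],0],[[19,0,-52],0],[[19,0,-52],0],[[19,0,-52],0],[[19,0,-52],0],[[19,0,-52],0],[[19,0,-52],0],[[19,0,-52],0],[[17,0,-53],0],[[0,0,0],-10]])

```text
t: 2.35
tcp_pos: [0.5116, -0.2731, 0.2557]
orientation: [-0.706, 0.044, -0.044, 0.706]
wrist_force: [-0.5, -0.1, 0.3]
opening: 0.0853
```

step_arm(deltas=[[[0,0,0],-10],[[0,0,0],-10],[[0,0,0],0],[[0,0,0],0]])

```text
t: 2.85
tcp_pos: [0.5122, -0.2696, 0.256]
orientation: [-0.703, -0.078, 0.079, 0.703]
wrist_force: [0.5, 0.2, 0.3]
opening: 0.0851
```

```bash
python3 - <<'E'
from h import *
go(.512,-.2706,.20,13.13)
o=robot.get_obs()
p,d=shot("wrist","w1"); c=cal("wrist"); print(c)
# project expected bur tips
M=R.from_quat(o['orientation']).as_matrix(); H=np.array(c['hand_eye'])
a=np.radians(13.13)
for x in(-.029,.029):
  for y in (-.014,0,.014):
    P=np.array([.512+x*np.cos(a)-y*np.sin(a),-.2706+x*np.sin(a)+y*np.cos(a),.067])
    q=np.linalg.inv(H)@np.r_[M.T@(P-o['tcp_pos']),1]; r=np.hypot(q[0],q[1]); th=np.arctan2(r,q[2])
    u=c['cx']+c['fx']*th*q[0]/r; v=c['cy']+c['fy']*th*q[1]/r; print(round(u,1),round(v,1))
    cv2.circle(p,(int(round(u)),int(round(v))),2,(0,255,0),1)
cv2.imwrite('pics/w1o.png',cv2.resize(p,None,fx=1.5,fy=1.5)[:,:,::-1])
E
```

```text
t 2.85 tcp [ 0.5122 -0.2696  0.256 ] jaw yaw 102.74 ydown [-0.  0. -1.] open 0.08511036424268462
delta tool mm [-0.4 56.  -1. ] turn about y -0.39 q6 -2.47 F [0.5 0.2 0.3]
{'fx': 297.3186396354542, 'fy': 297.3186396354542, 'cx': 257.32202567536814, 'cy': 187.80996191173156, 'hand_eye': array([[ 3.71353365e-05,  9.54860016e-01,  2.97056136e-01,
        -7.74354190e-02],
       [-1.88642924e-03, -2.97055541e-01,  9.54858339e-01,
        -1.16011244e-01],
       [ 9.99998220e-01, -5.95834367e-04,  1.79024460e-03,
        -8.28805419e-04],
       [ 0.00000000e+00,  0.00000000e+00,  0.00000000e+00,
         1.00000000e+00]])}
242.9 144.8
256.4 144.6
269.9 144.6
243.9 197.7
256.8 197.7
269.7 197.6
```

View pics/w1o.png

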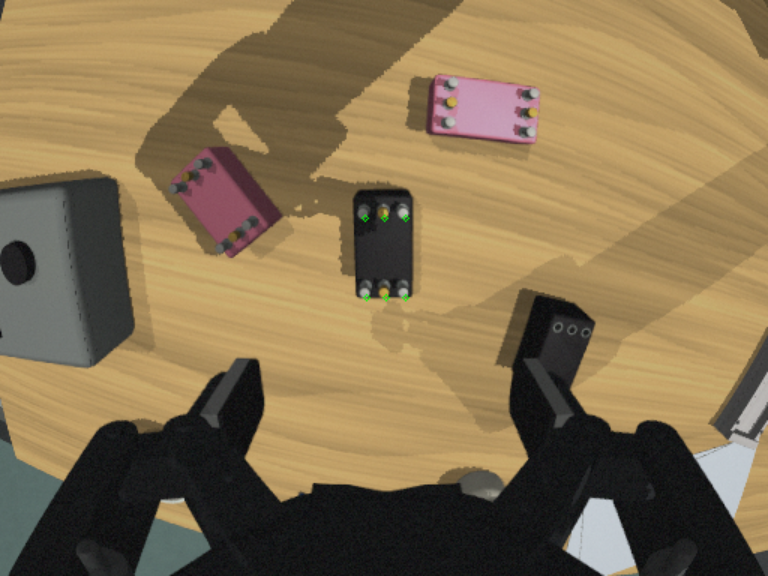

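The wrist view shows the full black rack at (384,244). The green predicted bur tips lie within about 4 px of the real ones, and both fingers clear it. The pink racks are at (225,200) and (485,108), the empty rack at (555,340).

step_arm(deltas=[[[-2,0,-1],-0.4],[[0,40,0],0],[[0,50,0],0],[[0,50,0],0],[[0,30,0],0],[[0,20,0],0],[[0,12,0],0],[[0,6,0],0],[[0,0,0],0],[[0,0,0],0]])

```text
t: 4.15
tcp_pos: [0.5112, -0.2716, 0.0493]
orientation: [0.703, 0.082, -0.081, -0.702]
wrist_force: [-0.8, 0.5, 0.5]
opening: 0.0856
```

step_arm(deltas=[[[0,0,0],0],[[0,0,0],0],[[0,0,0],0],[[0,0,0],0],[[0,0,0],0],[[0,0,0],0],[[0,0,0],0],[[0,0,0],0]], claw=1)

```text
t: 5.15
tcp_pos: [0.511, -0.2715, 0.049]
orientation: [0.703, 0.082, -0.082, -0.702]
wrist_force: [0.4, 0.8, 4.6]
opening: 0.0432
```

```bash
python3 - <<'E'
from h import *
go(.512,-.2706,.20,13.13)
p,d=shot("wrist","w2")
cv2.imwrite('pics/w2o.png',cv2.resize(p,None,fx=1.5,fy=1.5)[:,:,::-1])
E
```

```text
t 5.15 tcp [ 0.511  -0.2715  0.049 ] jaw yaw 103.28 ydown [ 0.001 -0.001 -1.   ] open 0.043238892837937214
delta tool mm [   1.3 -151.     0.5] turn about y 0.15 q6 -2.49 F [0.4 0.8 4.6]
```

View pics/w2o.png

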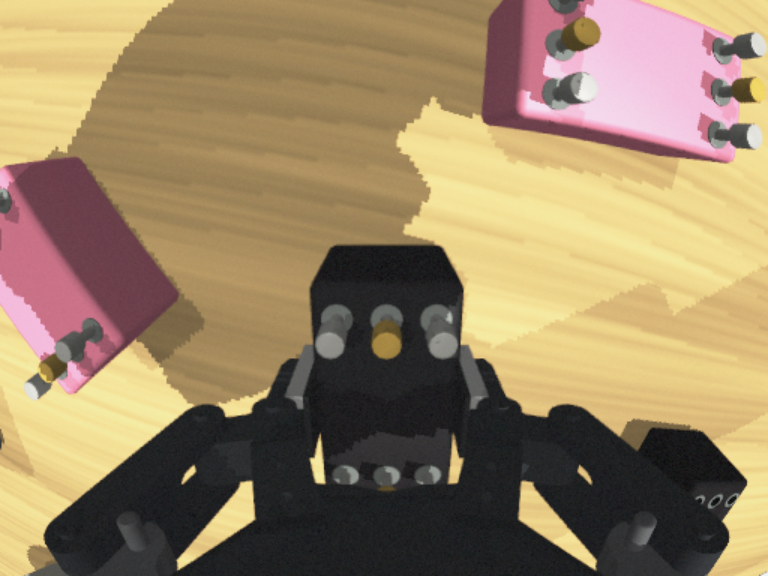

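The rack (350–460, 250–490) is held square between the pads at mid-length. The next moves lift it and carry it over.

step_arm(deltas=[[[0,-15,0],0],[[0,-30,0],0],[[0,-40,0],0],[[0,-45,0],0],[[0,0,0],0],[[0,0,0],0]])

```text
t: 5.95
tcp_pos: [0.5096, -0.2704, 0.177]
orientation: [-0.702, -0.081, 0.082, 0.703]
wrist_force: [-0.4, 0.8, -3.6]
opening: 0.0431
```

```bash
python3 - <<'E'
from h import *
a=np.radians(-10.4); C=np.array([.5463,.2532])
t=C-.084*np.array([np.cos(a),np.sin(a)]); print(t)
go(t[0],t[1],.179,-10.4)
E
```

```text
[0.46368    0.26836361]
t 5.95 tcp [ 0.5096 -0.2704  0.177 ] jaw yaw 103.28 ydown [-0.002  0.002 -1.   ] open 0.04312375652413443
delta tool mm [ 79.   -1.  534.9] turn about y 23.68 q6 -2.49 F [-0.4  0.8 -3.6]
```

step_arm(deltas=[[[4,0,25],0],[[7,0,45],0],[[7,0,50],0],[[7,0,50],0],[[8,0,50],0],[[8,0,50],0],[[8,0,50],0],[[8,0,50],0],[[7,0,50],0],[[7,0,50],0]])

```text
t: 7.2
tcp_pos: [0.4692, 0.2047, 0.1764]
orientation: [0.702, 0.081, -0.083, -0.702]
wrist_force: [0.5, -0.2, -2.9]
opening: 0.0427
```

step_arm(deltas=[[[5,0,40],0],[[3,0,25],0],[[0,0,0],6],[[0,0,0],6],[[0,0,0],6],[[0,0,0],5.7],[[0,0,0],0],[[0,0,0],0],[[0,0,0],0]])

```text
t: 8.32
tcp_pos: [0.4641, 0.2677, 0.1779]
orientation: [0.704, -0.064, 0.064, -0.704]
wrist_force: [0.2, -0.0, -2.2]
opening: 0.0429
```

```bash
python3 - <<'E'
from h import *
go(.4637,.2684,.066,-10.4)
o=robot.get_obs()
p,d=shot("wrist","w3"); c=cal("wrist")
M=R.from_quat(o['orientation']).as_matrix(); H=np.array(c['hand_eye'])
a=np.radians(-10.4)
for x,y,z in [(-.07,.03,.03),(-.07,-.03,.03),(-.125,.0525,.03),(-.125,-.0525,.03),(.098,.03,.036),(.098,-.03,.036),(0,.03,.03),(0,-.03,.03),(-.035,.009,.016),(-.035,-.009,.016),(.005,.009,.025),(.005,-.009,.025)]:
    P=np.array([.5463+x*np.cos(a)-y*np.sin(a),.2532+x*np.sin(a)+y*np.cos(a),z])
    q=np.linalg.inv(H)@np.r_[M.T@(P-o['tcp_pos']),1]; r=np.hypot(q[0],q[1]); th=np.arctan2(r,q[2])
    u=c['cx']+c['fx']*th*q[0]/r; v=c['cy']+c['fy']*th*q[1]/r
    cv2.circle(p,(int(round(u)),int(round(v))),2,(0,255,0),1)
cv2.imwrite('pics/w3o.png',cv2.resize(p,None,fx=1.5,fy=1.5)[:,:,::-1])
p,d=shot("top","t3"); 
cv2.imwrite('pics/t3o.png',cv2.resize(p[80:240,50:250],None,fx=3.5,fy=3.5)[:,:,::-1])
E
```

```text
t 8.32 tcp [0.4641 0.2677 0.1779] jaw yaw 79.63 ydown [-0.001 -0.    -1.   ] open 0.042911128414728314
delta tool mm [ -0.5 111.9   0.6] turn about y 0.03 q6 -1.08 F [ 0.2 -0.  -2.2]
```

View pics/w3o.png

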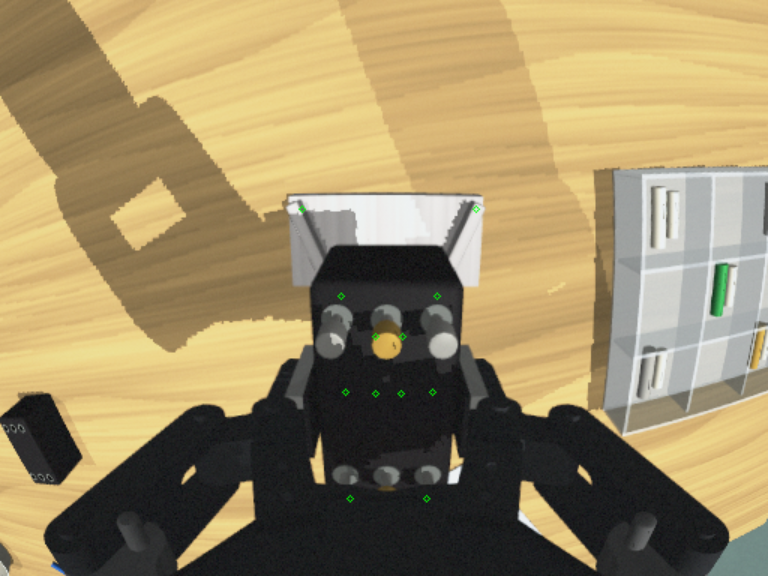

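View pics/t3o.png

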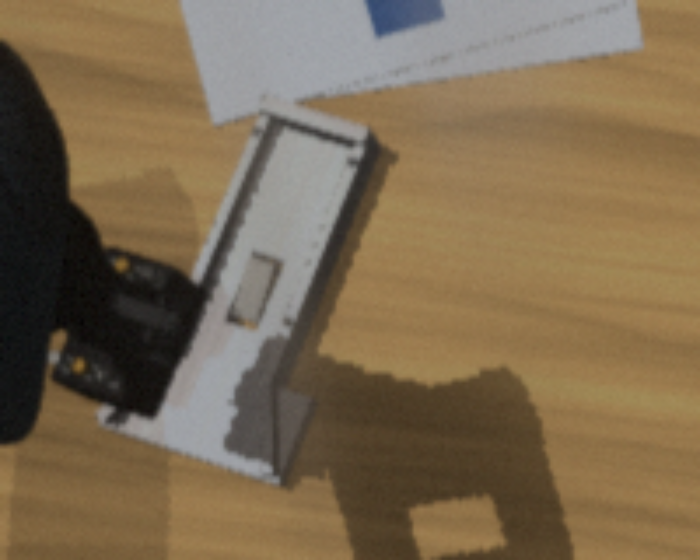

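The rack is centred on the lane: the dock deck spans 288–483 and the rack's middle is at 386. The predicted rail tips fall on the real ones, so I'll lower it.

step_arm(deltas=[[[0,25,0],0],[[0,35,0],0],[[0,28,0],0],[[0,14,0],0],[[0,7,0],0],[[0,0,0],0],[[0,0,0],0],[[0,0,0],0]])

```text
t: 9.43
tcp_pos: [0.4652, 0.2679, 0.0702]
orientation: [-0.704, 0.064, -0.065, 0.704]
wrist_force: [0.1, 0.5, -2.4]
opening: 0.0427
```

step_arm(deltas=[[[0,1.5,0],0],[[0,0,0],0],[[0,0,0],0]])

```text
t: 9.8
tcp_pos: [0.4645, 0.2677, 0.0678]
orientation: [0.704, -0.064, 0.064, -0.704]
wrist_force: [0.3, -0.3, -3.3]
opening: 0.0429
```

```bash
python3 - <<'E'
from h import *
go(.4637,.2684,.066,-10.4)
p,d=shot("top","t4")
a=cv2.resize(p[80:240,50:210],None,fx=2.5,fy=2.5)[:,:,::-1]
p,d=shot("scene","s4")
cv2.imwrite('pics/t4o.png',np.hstack([a,cv2.resize(p[200:384,312:496],(400,400))[:,:,::-1]]))
E
```

```text
t 9.8 tcp [0.4645 0.2677 0.0678] jaw yaw 79.58 ydown [-0. -0. -1.] open 0.04286943831898545
delta tool mm [-0.9  1.8  0.6] turn about y -0.02 q6 -1.08 F [ 0.3 -0.3 -3.3]
```

View pics/t4o.png

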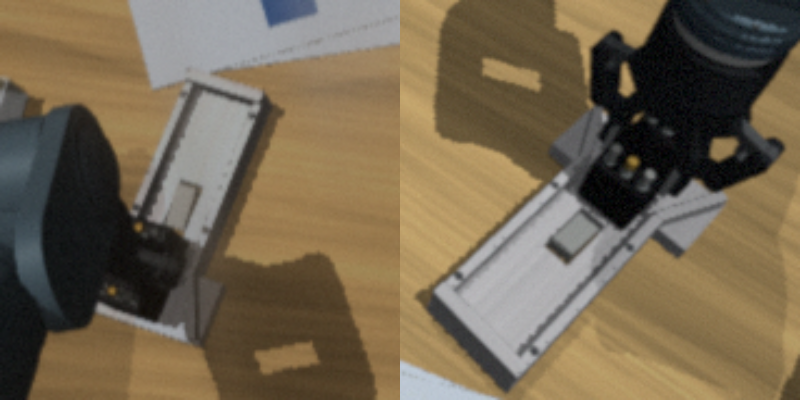

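The rack is in the flare, square to the lane and ahead of the ramp (scene view, right half: rack at about (625,180), ramp at (575,235)). I'll lower it to contact.

step_arm(deltas=[[[0,2,0],0],[[0,0,0],0],[[0,0,0],0]])

```text
t: 10.28
tcp_pos: [0.4645, 0.2676, 0.0657]
orientation: [0.704, -0.064, 0.064, -0.704]
wrist_force: [0.6, -0.6, -2.4]
opening: 0.0429
```

step_arm(deltas=[[[0,1,0],0],[[0,0,0],0],[[0,0,0],0]])

```text
t: 10.65
tcp_pos: [0.4647, 0.2677, 0.065]
orientation: [-0.704, 0.064, -0.064, 0.704]
wrist_force: [-0.4, -0.0, -1.2]
opening: 0.0431
```

step_arm(deltas=[[[5,0.5,0],0],[[8,0,0],0],[[8,0,0],0],[[8,0,0],0],[[8,0,0],0],[[8,0,0],0]])

```text
t: 11.4
tcp_pos: [0.509, 0.2598, 0.0649]
orientation: [-0.704, 0.065, -0.064, 0.704]
wrist_force: [-6.4, 2.1, 6.2]
opening: 0.0429
```

step_arm(deltas=[[[8,0,0],0],[[8,0,0],0],[[8,0,0],0],[[8,0,0],0],[[8,0,0],0]])

```text
t: 12.02
tcp_pos: [0.5486, 0.2525, 0.065]
orientation: [-0.704, 0.064, -0.064, 0.704]
wrist_force: [-4.6, 0.0, 5.9]
opening: 0.0433
```

```bash
python3 - <<'E'
from h import *
a=np.radians(-10.4); C=np.array([.5463,.2532]); t=C+.052*np.array([np.cos(a),np.sin(a)])
go(t[0],t[1],.065,-10.4)
p,d=shot("scene","s5")
cv2.imwrite('pics/s5o.png',cv2.resize(p[200:384,312:496],(600,600))[:,:,::-1])
E
```

```text
t 12.03 tcp [0.5486 0.2525 0.065 ] jaw yaw 79.57 ydown [-0.001  0.    -1.   ] open 0.04332933357985996
delta tool mm [49.7 -0.1  0.3] turn about y -0.03 q6 -1.15 F [-4.6  0.   5.9]
```

View pics/s5o.png

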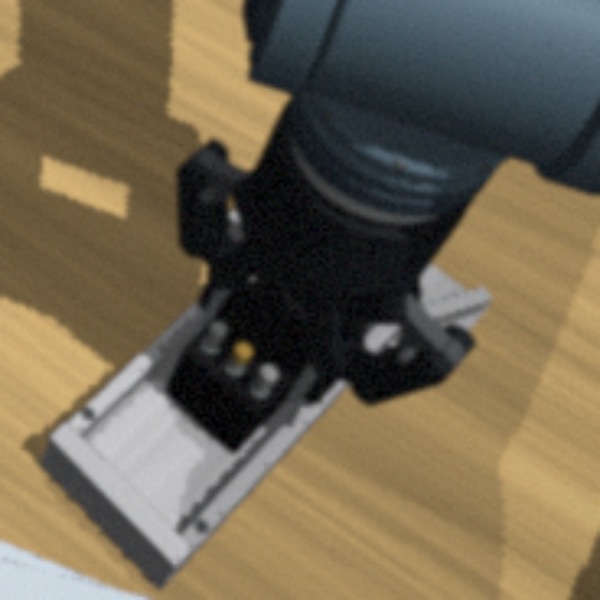

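The rack is in the lane over the ramp, moving with a few newtons of push, so I'll keep sliding.

step_arm(deltas=[[[8,0,0],0],[[8,0,0],0],[[8,0,0],0],[[8,0,0],0],[[8,0,0],0],[[6,0,0],0],[[4,0,0],0],[[0,0,0],0],[[0,0,0],0]])

```text
t: 13.2
tcp_pos: [0.598, 0.2434, 0.065]
orientation: [-0.704, 0.064, -0.065, 0.704]
wrist_force: [-1.8, 0.9, 3.7]
opening: 0.043
```

```bash
python3 - <<'E'
from h import *
a=np.radians(-10.4); C=np.array([.5463,.2532]); t=C+.054*np.array([np.cos(a),np.sin(a)])
go(t[0],t[1],.065,-10.4)
p,d=shot("scene","s6");q,d=shot("wrist","w6")
cv2.imwrite('pics/s6o.png',np.hstack([cv2.resize(p[200:384,312:496],(384,384)),q[:,100:410]])[:,:,::-1])
E
```

```text
t 13.2 tcp [0.598  0.2434 0.065 ] jaw yaw 79.58 ydown [ 0.002  0.    -1.   ] open 0.042971661291120476
delta tool mm [ 1.3 -0.   0.3] turn about y -0.02 q6 -1.18 F [-1.8  0.9  3.7]
```

View pics/s6o.png

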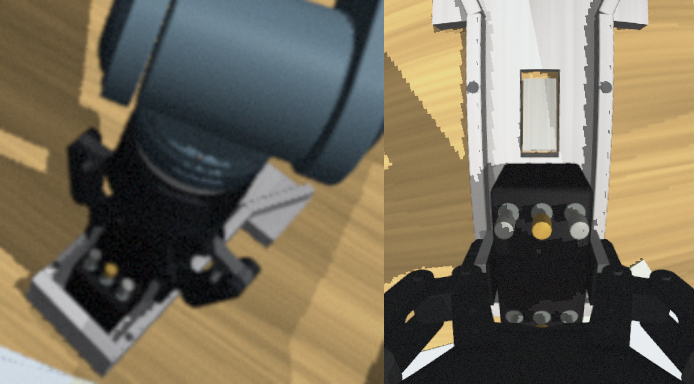

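The ramp shows in the wrist view at (540,113), clear behind the rack's tail (163), and the push force has dropped. I'll release and retreat upward.

step_arm(deltas=[[[0,0,0],0],[[0,0,0],0],[[0,0,0],0],[[0,0,0],0],[[0,0,0],0],[[0,0,0],0],[[0,0,0],0],[[0,0,0],0]], claw=-1)

```text
t: 14.3
tcp_pos: [0.5973, 0.2433, 0.0643]
orientation: [0.704, -0.064, 0.064, -0.704]
wrist_force: [-0.2, -0.1, -0.4]
opening: 0.0853
```

step_arm(deltas=[[[0,-10,0],0],[[0,-20,0],0],[[0,-40,0],0],[[0,-40,0],0],[[0,-40,0],0],[[0,0,0],0],[[0,0,0],0]])

```text
t: 15.18
tcp_pos: [0.5972, 0.2433, 0.215]
orientation: [-0.704, 0.064, -0.064, 0.704]
wrist_force: [0.3, -0.6, -1.5]
opening: 0.0854
```

```bash
python3 - <<'E'
from h import *
go(.6,.24,.2,-10.4)
o=robot.get_obs()
p,d=shot("wrist","w7"); c=cal("wrist")
M=R.from_quat(o['orientation']).as_matrix(); H=np.array(c['hand_eye'])
vv,uu=np.mgrid[0:384,0:512]
dx=uu-c['cx'];dy=vv-c['cy'];r=np.hypot(dx,dy)+1e-9;th=r/c['fx']
k=np.tan(th)/r
Pc=np.stack([dx*k*d,dy*k*d,d],-1).reshape(-1,3)
Pw=(Pc@H[:3,:3].T+H[:3,3])@M.T+o['tcp_pos']
a=np.radians(-10.4);e=Pw[:,:2]-[.5463,.2532]
D=np.c_[e@[np.cos(a),np.sin(a)],e@[-np.sin(a),np.cos(a)],Pw[:,2]]
np.save('pics/D7.npy',D)
for x in np.arange(-.06,.12,.005):
    m=(abs(D[:,0]-x)<.0025)&(abs(D[:,1])<.006)
    print(round(x*1000),(np.median(D[m,2])*1000).round(1) if m.sum() else None,m.sum(),end=' | ')
m=(abs(D[:,2]-.066)<.004)&(abs(D[:,1])<.04)&(D[:,0]>-.02)&(D[:,0]<.12)
print('\ntop',D[m].mean(0),np.percentile(D[m],[1,99],axis=0))
cv2.imwrite('pics/w7o.png',cv2.resize(p,None,fx=1.5,fy=1.5)[:,:,::-1])
E
```

```text
t 15.18 tcp [0.5972 0.2433 0.215 ] jaw yaw 79.58 ydown [ 0.001  0.    -1.   ] open 0.08537776939690643
delta tool mm [ 3.3 15.  -2.7] turn about y -0.02 q6 -1.18 F [ 0.3 -0.6 -1.5]
-60 14.2 51 | -55 14.7 57 | -50 14.7 60 | -45 14.4 48 | -40 2.5 65 | -35 14.0 48 | -30 14.7 48 | -25 330.9 1206 | -20 17.5 59 | -15 19.0 60 | -10 20.0 58 | -5 21.6 50 | 0 22.1 58 | 5 -0.8 32 | 10 27.2 142 | 15 64.2 76 | 20 65.5 99 | 25 73.0 48 | 30 64.6 95 | 35 64.2 71 | 40 275.5 2621 | 45 64.1 67 | 50 64.4 66 | 55 64.3 65 | 60 64.4 65 | 65 64.1 68 | 70 64.3 62 | 75 64.7 88 | 80 65.7 97 | 85 64.3 27 | 90 63.7 11 | 95 None 0 | 100 None 0 | 105 34.3 35 | 110 33.5 4 | 115 None 0 | 
top [ 0.04843189 -0.00105968  0.06418687] [[ 0.01259608 -0.02225698  0.0622949 ]
 [ 0.08851244  0.02018181  0.066072  ]]
```

View pics/w7o.png

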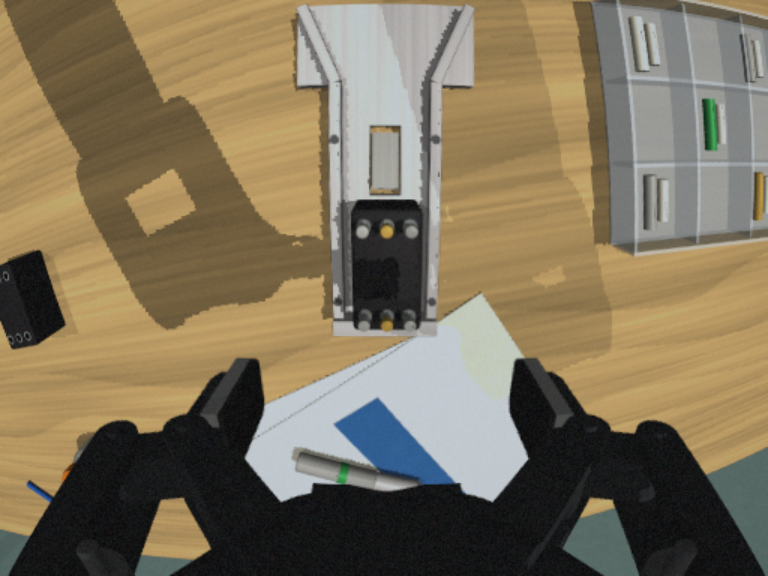

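The rack stands in the lane. The ramp (385,160) rises 8 mm above the deck behind it, so it is up. The rack's top is level, with its tail at dock x ≈ 12 mm and centre at about 51 mm. The gripper is clear and the empty rack (35,300) is undisturbed.

```bash
python3 - <<'E'
from h import *
print(robot.finish_job())
E
```

```text
the job is handed in; nothing more can be done
None
```

The full black rack is docked, released and handed in at about 15 s. I gripped it at mid-length, set it in the dock's flared end and slid it over the ramp.

**Last checks (wrist camera depth):**
- **Rack position:** its centre is at dock x of about 50 mm, about 1 mm off the lane's middle. I saw no tilt or turn.
- **Ramp:** it stands about 8 mm above the deck behind the rack's tail, so it is up.
- **Robot and other racks:** the gripper was open and well clear. The empty rack looked undisturbed in the last picture, but I did not measure its position. The pink racks were not approached.

**Disagreements:**
- **Rack before the grasp:** the top and wrist cameras differed by about 4 mm along its length. I split the difference.
- **Heights at the end:** the wrist camera read all heights about 1.5 mm low, which is within its calibration error.
- **Force readings:** contact forces stayed under 10 N in every reading. I read them only at the end of each move.

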